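Start the clamp bolt of the tamping stand

ROBOT

A 6-joint arm with a two-finger parallel gripper is mounted at the origin on a cart in front of the work surface, level with it; the furniture and walls round the work are solid. World frame = base frame: x ahead of the robot, y to its left, z up, the work surface at z = 0. Lengths are in m, angles in rad, forces in N, time in s.
With the tool pointing down it reaches from about 0.375 to 0.9 m from the base axis. Payload 3.1 kg.
Tool frame: the origin (TCP) lies on the centre line of the jaws, within the pads' length; the fingertips stand 11 mm ahead of it and the grasp point (between the pads) lies 8 mm behind it; x points along the fingers, y is the direction in which the jaws open and shut, and the axes are right-handed (so a half turn about x gives the same grasp; the last joint's range is limited). The gripper opens to 87 mm and grips with 3 to 60 N. Pads are 19 mm wide; open, the fingers measure 117 mm over their backs; the gripper's body (75 mm by 190 mm) begins 51 mm behind the grasp point.
Start: joints at [1.02, 0.527, 1.433, -0, 1.181, -0.178], TCP at [0.227, 0.582, 0.206] pointing down, gripper open.
Joint ranges: [-3.08, 3.08], [-0.75, 2.2], [0.22, 2.44], [-1.43, 4.57], [0, 2.65], [-2.85, 2.85]. Speed limits (rad/s): [2.79, 2.79, 3.14, 3.14, 3.14, 3.14].

INTERFACE

Orientations are given as a unit quaternion [x, y, z, w].
In Python, from rig import robot, camera, camera_info gives the robot as it stands.
- The arm moves only by the shell command python3 -m inch 'ROWS' [FORCE]. ROWS is JSON, a list that holds one entry, the list of rows, each a list of 5 numbers: the shift along the tool's x, y, z in cm, then the turn about the tool's x in rad, then the opening, from 0 (shut) to 1 (fully open). A call has 1 to 8 rows; each row shifts and turns the pose as measured when the row begins, along the tool's axes as they then stand; what a row does not reach is not made up. A row lasts 1/12 s, in which the tool goes at most 41.7 mm and 7.16 degrees, less where a joint would pass 70% of its speed; a pose out of reach is approached as far as the arm can. A call with a gripper value outside its range is refused whole. The fingers move at their own pace and stop on an object; FORCE is the grip in N (left out, the last holds). Time passes only in rows, so rows that do not move let the fingers close. It gives the time, the measured TCP pose, the force and the opening at its end, in the units of the state.
- robot.get_obs(): the state, without advancing time (a new reading comes with each control period).
- camera(name): name is "scene" or "top" or "wrist"; returns the picture (480x640x3 uint8, red, green, blue); there is no depth.
- camera_info(name): a dict with "camera_matrix" (3x3 intrinsics, pixels), "rvec" (rotation vector, rad) and "tvec" (3), from world to camera coordinates, as OpenCV has them. Camera axes: x right, y down, z forward; pixel columns grow to the right and rows downward; lengths in m; the calibration is good to about 2 mm. A picture is of the moment at which its call begins: read the wrist's pose just before it. camera_info takes no time and is no camera call; for the wrist camera it gives the pose at the moment of the call.
- robot.hand_in(): hands the job in, once; it reports no verdict.
The state is a dict: "time": time; "q": joint angles; "joint_velocities": joint speeds; "joint_torque": joint torques, N m; "position": TCP position; "tool_rot": TCP orientation; "ft_force": force on the tool from outside, world axes, zero at the start; "moment": the same for the moment, N m; "grip_width": finger opening in m.
Only numpy, scipy, OpenCV 4.12 (cv2) and the standard library are available. Lean on these libraries where they do the work, as an engineer would, in place of code of your own. Each camera call takes 0.05 s, during which the arm holds its last target. There are 200 camera calls.

TASK

The brass square-headed clamp bolt of the tamping stand sits high on the first thread of its boss and has not caught. Turn it backward (anticlockwise from above) until you feel and see it drop into the thread, then forward (clockwise) one full turn from there, until the red marks on head and boss line up again, and finish with the bolt head still gripped firmly between the fingers, keeping hold of it there. Leave the tamper, the salt shaker and the spice jar where they stand.

Things in the scene. Friction and masses are not known exactly. Their poses are not given: they have to be found in the camera images.
- stand: Tamping stand, fixed to the counter: dark base plate 145 x 96 x 12 mm, upright steel boss (tube 48 mm across, rim 55 mm above the counter) and, 68 mm from the boss axis on the +x side, a blue cradle 70 mm wide (along y), 61 mm high. Origin on the counter under the boss axis, z up. A red mark on the boss rim lies on its -x side.
- head: Square brass head of the bolt, 32 x 32 x 32 mm, z up on the boss axis; it can only turn and rise or sink (captive). Origin centre of its underside, which stands 20 mm above the boss rim at the start, 12 mm when dropped, 4 mm after one turn forward. A red line on top and side points along its -x, over the boss's red mark when joint bolt reads 0 or 6.28. Either pair of flats can be gripped.
- head_center (a point): Centre of the square head, on the bolt axis, 16 mm above its underside. The bolt (about 0.25 kg) sinks by its own weight when free; a firm grip holds it up, while fingers set loosely beside the flats (about 2 mm free each side) turn it and let it sink.
- bolt (a joint): Turn of the bolt, rad, growing forward (clockwise from above), counting turns; head yaw = stand yaw minus this. Starts at 0.9 to 2.4. Backward (falling) it drops between 0.45 and 0.2 and is stopped at about -0.5. Forward without the drop it meets a stop at 4.9: never force it. Once dropped, forward screws it down 8 mm a turn; one turn = 6.28, thread ends at 8. Friction 0.02 N m.
- bolt_lift (a joint): Height of the bolt in m: +0.008 sitting on the first thread, 0 when dropped into the thread mouth (reading 0 of joint bolt), -0.008 after one turn forward. In the thread it has about 1 mm of play upward.
- tamper: Bystander: coffee tamper, steel disc 58 mm across with a brown wooden handle, 90 mm high, left of the stand. Origin centre of its underside.
- salt: Bystander: glass salt shaker with a steel cap, 42 mm across, 94 mm high, right of the stand. Origin centre of its underside.
- spice_jar: Bystander: glass spice jar with a red cap, 45 mm across, 106 mm high, behind the stand to the left. Origin centre of its underside.
Mind the look-alikes: they are no part of the job. Of the things that look like the stand, the larger one is meant.

How it is judged:
On the way, in this order (a step that is already met when the one before it is completed fails the run):
1. turned backward, the bolt has dropped into the thread mouth (value of joint bolt below 0.6 rad and value of joint bolt_lift below 0.0025 m), for 0.2 s.
2. the bolt has been screwed forward one turn (value of joint bolt between 5.58 and 6.98 rad and value of joint bolt_lift below -0.005 m), for 0.2 s.
At the end, for the whole second after the job is handed in: The bolt is in the thread, one turn forward of the drop (marks lined up within 0.7 rad, about 40 degrees; screwed down at least 5 mm below the dropped height), with the fingers still gripping the head with more than 5 N; the three bystanders upright and within 30 mm of their places (all of step 2 and contact force between the fingers and head above 5 N and distance of each of tamper, salt, spice_jar from where it was at the start of the episode below 0.03 m and angle between each of tamper, salt, spice_jar's own z axis and vertical below 0.4 rad); the arm keeps its last pose, push and grip.
It fails at once if the bolt is forced forward past the stop without having dropped into the thread (value of joint bolt above 5.3 rad and value of joint bolt_lift above -0.003 m).
It fails at once if the tamper is pushed more than 30 mm or tipped (distance of tamper from where it was at the start of the episode above 0.03 m or angle between tamper's own z axis and vertical above 0.4 rad).
It fails at once if the salt is pushed more than 30 mm or tipped (distance of salt from where it was at the start of the episode above 0.03 m or angle between salt's own z axis and vertical above 0.4 rad).
It fails at once if the spice jar is pushed more than 30 mm or tipped (distance of spice_jar from where it was at the start of the episode above 0.03 m or angle between spice_jar's own z axis and vertical above 0.4 rad).
It also fails if it takes over 72 s, if anything falls off the work surface, if the arm or the gripper's body presses on something with over 40 N, if the wrist force passes 120 N, or if a joint passes its speed limit or range.

## Working session

There is one attempt and no reset: what is moved stays moved. The work goes in short steps, Python scripts to look and compute and a shell command to move; the robot and the scene stay as the last step left them, time stands still between calls to the robot, and variables do not carry over. Pictures are saved under pics/ and viewed, about 8 in all and at most 12, crops included, and the job is handed in when it is done.

```bash
mkdir -p pics; ls
python3 - <<'E'
from rig import robot,camera,camera_info
import cv2,numpy as np
a=camera("scene");b=camera("top")
cv2.imwrite("pics/scene0.png",a[:,:,::-1]);cv2.imwrite("pics/top0.png",b[:,:,::-1])
for n in("scene","top","wrist"):
    c=camera_info(n);print(n,np.round(c["camera_matrix"],1).tolist(),np.round(c["rvec"],3),np.round(c["tvec"],3))
o=robot.get_obs();print(o)
E
```

```text
pics
scene [[558.5, 0.0, 328.2], [0.0, 558.5, 242.7], [0.0, 0.0, 1.0]] [ 2.092 -0.6    0.327] [-0.472  0.209  0.639]
top [[550.7, 0.0, 324.5], [0.0, 550.7, 230.7], [0.0, 0.0, 1.0]] [ 2.143 -2.192  0.058] [0.011 0.558 0.988]
wrist [[394.5, 0.0, 316.5], [0.0, 394.5, 232.9], [0.0, 0.0, 1.0]] [-2.421 -1.656 -0.2  ] [-0.625 -0.029  0.388]
{'time': 0.1, 'q': array([ 1.02051460e+00,  5.28368633e-01,  1.43377811e+00, -1.92682178e-05,
        1.18142032e+00, -1.78542889e-01]), 'joint_velocities': array([-3.58365888e-05, -1.65243692e-03, -3.55330891e-03,  1.70004431e-03,
       -1.84832865e-03,  1.47947076e-04]), 'joint_torque': array([-3.60052099e-04, -4.40982378e+01, -1.77147746e+01,  6.34287670e-02,
        5.34261460e-02, -4.73513376e-05]), 'position': array([0.22665322, 0.58170276, 0.20517109]), 'tool_rot': array([ 0.130017  ,  0.69517058, -0.13132593,  0.69468478]), 'ft_force': array([ 0.05388116,  0.11858837, -0.60323836]), 'moment': array([ 0.01470093, -0.02442354,  0.0006515 ]), 'grip_width': 0.08700970952206032}
```

View pics/scene0.png

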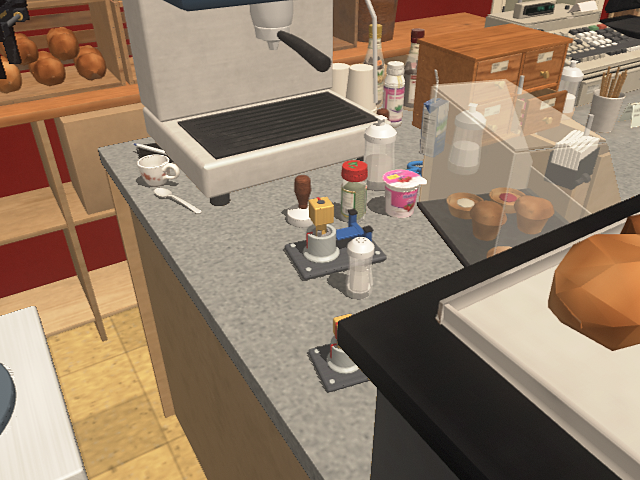

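View pics/top0.png

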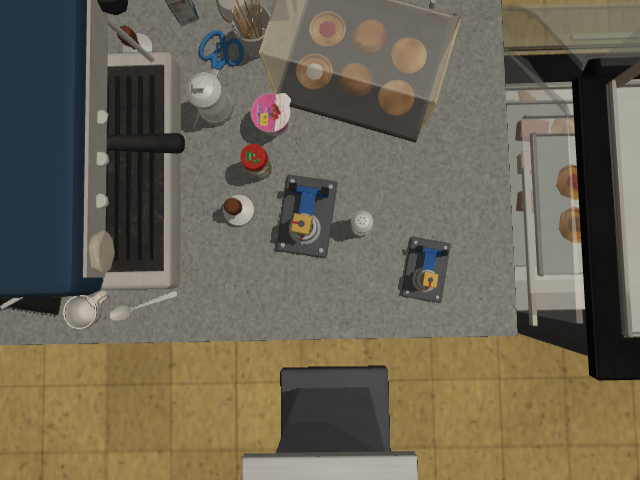

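Candidates: the larger stand, head at top (301,224), with tamper, jar and salt around it; the smaller look-alike, head at (430,279). I choose the larger. Next I check it in a close crop and measure.

```bash
cat > h.py <<'E'
from rig import robot,camera,camera_info
import cv2,numpy as np
from scipy.spatial.transform import Rotation as Ro
def ray(n,px,z,ci=None):
    c=ci or camera_info(n);K=np.array(c["camera_matrix"]);R=cv2.Rodrigues(np.array(c["rvec"],float))[0];t=np.array(c["tvec"],float).ravel()
    C=-R.T@t;d=R.T@np.linalg.inv(K)@[px[0],px[1],1.];return C+d*(z-C[2])/d[2]
def proj(n,P,ci=None):
    c=ci or camera_info(n);return cv2.projectPoints(np.array(P,float).reshape(-1,3),np.array(c["rvec"],float),np.array(c["tvec"],float),np.array(c["camera_matrix"]),None)[0].reshape(-1,2)
def st():
    o=robot.get_obs();M=Ro.from_quat(o["tool_rot"]).as_matrix()
    print("t %.2f"%o["time"],"pos",np.round(o["position"],4),"x",np.round(M[:,0],3),"y",np.round(M[:,1],3),"z",np.round(M[:,2],3),"F",np.round(o["ft_force"],1),"M",np.round(o["moment"],2),"w %.4f"%o["grip_width"],"q",np.round(o["q"],2))
    return o,M
E
python3 - <<'E'
from h import *
b=cv2.imread("pics/top0.png");s=cv2.imread("pics/scene0.png")
A=cv2.resize(b[165:265,260:390],None,fx=6,fy=6,interpolation=cv2.INTER_CUBIC)
cv2.imwrite("pics/c0.png",A)
for n,p,z in[("headtop",(301,223),.107),("salt",(362,221),.094),("jarcap",(254,156),.106),("tamper",(233,207),.09),("small",(430,279),.07)]:print(n,np.round(ray("top",p,z),4))
for p in[(286,177),(337,182),(327,256),(276,250)]:print("plate",np.round(ray("top",p,.012),4))
st()
E
```

```text
headtop [0.5654 0.0351 0.107 ]
salt [ 0.5676 -0.0681  0.094 ]
jarcap [0.6823 0.1135 0.106 ]
tamper [0.5976 0.1533 0.09  ]
small [ 0.4665 -0.1836  0.07  ]
plate [0.6617 0.0682 0.012 ]
plate [ 0.6497 -0.027   0.012 ]
plate [ 0.5122 -0.0053  0.012 ]
plate [0.5254 0.0889 0.012 ]
t 0.10 pos [0.2267 0.5817 0.2052] x [-0.001 -0.002 -1.   ] y [ 0.363  0.932 -0.002] z [ 0.932 -0.363 -0.   ] F [ 0.1  0.1 -0.6] M [ 0.01 -0.02  0.  ] w 0.0870 q [ 1.02  0.53  1.43 -0.    1.18 -0.18]
```

View pics/c0.png

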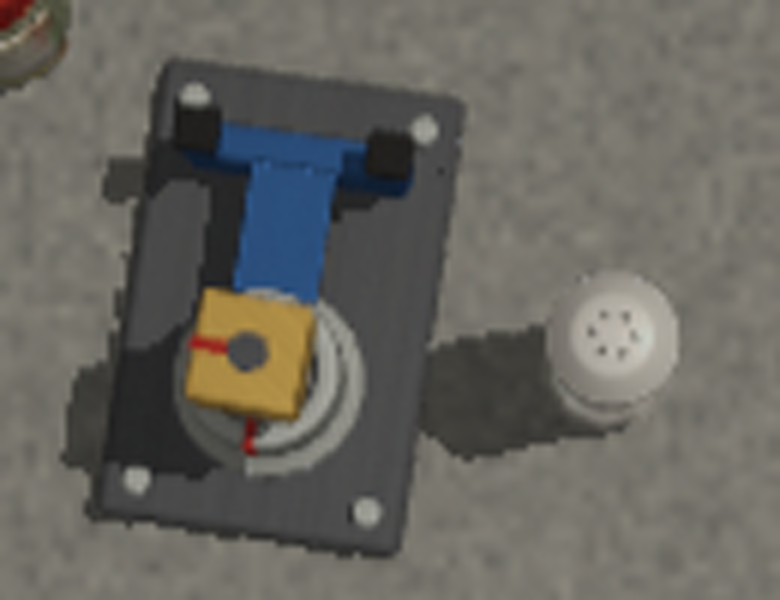

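The crop confirms the large stand: head centre about top px (301.7,224), world (0.564,0.034). Its red line points to +y, boss mark on -x, so stand yaw is about -0.155 and the bolt about 1.53. I approach on an arc inside the espresso machine.

```bash
python3 -m inch '[[[0,-3.6,0.9,0,1],[0,-3.6,0.9,0,1],[0,-3.6,0.9,0,1],[0,-3.6,0.9,0,1],[0,-3.6,0.9,0,1],[0,-3.6,0.9,0,1]]]' 20
python3 -m inch '[[[0,-1.7,3.5,0,1],[0,-1.7,3.5,0,1],[0,-1.7,3.5,0,1],[0,-1.7,3.5,0,1],[0,-1.7,3.5,0,1],[0,-1.7,3.5,0,1]]]'
python3 -c "from h import *;st()"
```

```text
time: 0.6
position: [0.1988, 0.3598, 0.201]
tool_rot: [0.13, 0.695, -0.128, 0.695]
ft_force: [0.4, 0.6, 0.2]
grip_width: 0.0874
time: 1.1
position: [0.3515, 0.1773, 0.1992]
tool_rot: [0.124, 0.699, -0.127, 0.693]
ft_force: [1.4, 0.9, 0.0]
grip_width: 0.0873
t 1.10 pos [0.3515 0.1773 0.1992] x [-0.009 -0.003 -1.   ] y [ 0.348  0.937 -0.006] z [ 0.937 -0.348 -0.007] F [1.4 0.9 0. ] M [ 0.08 -0.05  0.04] w 0.0873 q [ 0.18  0.23  1.98 -0.    0.94 -1.03]
```

```bash
python3 -m inch '[[[0,-1.3,3.1,0,1],[0,-1.3,3.1,0,1],[0,-1.3,3.1,0,1],[0,-1.3,3.1,0,1],[0,-1.3,3.1,0,1],[0,-1.3,3.1,0,1],[0,0,0,0.12,1],[0,0,0,0.12,1]]]'
python3 -m inch '[[[0,0,0,0.12,1],[0,0,0,0.12,1],[0,0,0,0.12,1],[0,0,0,0.12,1],[0,0,0,0.12,1],[0,0,0,0.12,1],[0,0,0,0.12,1],[0,0,0,0.12,1]]]'
python3 -m inch '[[[0,0,0,0.12,1],[0,0,0,0.01,1],[0,0,0,0,1]]]'
python3 - <<'E'
from h import *
o,M=st()
ci=camera_info("wrist");a=camera("wrist");cv2.imwrite("pics/w1.png",a[:,:,::-1])
print(proj("wrist",[.564,.034,.107],ci))
import pickle;pickle.dump(ci,open("ci.pkl","wb"))
E
```

```text
time: 1.77
position: [0.51, 0.0222, 0.1966]
tool_rot: [0.212, 0.676, -0.216, 0.672]
ft_force: [-0.1, -0.1, 0.5]
grip_width: 0.0871
time: 2.43
position: [0.5091, 0.02, 0.1932]
tool_rot: [-0.506, -0.492, 0.514, -0.487]
ft_force: [-0.1, -0.5, 0.6]
grip_width: 0.0872
time: 2.68
position: [0.508, 0.0201, 0.1922]
tool_rot: [-0.537, -0.457, 0.547, -0.451]
ft_force: [-0.1, -0.6, -0.5]
grip_width: 0.0865
t 2.68 pos [0.508  0.0201 0.1922] x [-0.015 -0.003 -1.   ] y [ 0.984 -0.176 -0.015] z [-0.176 -0.984  0.005] F [-0.1 -0.6 -0.5] M [-0.08  0.12 -0.01] w 0.0865 q [-0.18  0.4   1.72 -0.01  1.03  0.  ]
[[396.71360281 200.75145849]]
```

View pics/w1.png

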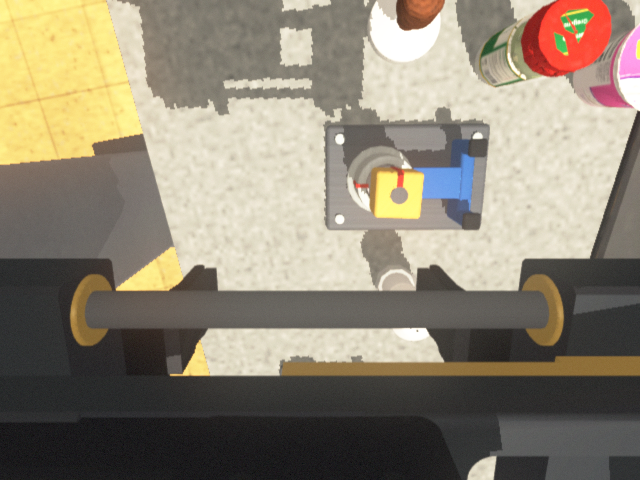

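The wrist view shows the head top centred about (399,195), line pointing up to (400,173), boss mark at (362,186), plate square with the picture. I refine from it.

Run:
```python
from h import *
import pickle
ci=pickle.load(open("ci.pkl","rb"))
a=cv2.imread("pics/w1.png");h=cv2.cvtColor(a,cv2.COLOR_BGR2HSV)
m=((h[:,:,0]>15)&(h[:,:,0]<32)&(h[:,:,1]>130)&(h[:,:,2]>200)).astype(np.uint8);m[:150]=0;m[240:]=0;m[:,:350]=0;m[:,440:]=0
c=max(cv2.findContours(m,0,2)[0],key=cv2.contourArea);
ap=cv2.approxPolyDP(cv2.convexHull(c),5,True)[:,0];print(ap.tolist())
r=cv2.minAreaRect(c);print(r)
for p in ap:print(np.round(ray("w",p,.107,ci),4))
print("ctr",ray("w",(399,195),.107,ci),"minrect",ray("w",r[0],.107,ci))
l=ray("w",(400,174),.107,ci)-ray("w",(399.5,190),.107,ci);print("line ang",np.arctan2(l[1],l[0]))
P=[ray("w",p,.012,ci) for p in[(328,125),(489,124),(488,229),(327,229)]]
print(np.round(P,4).tolist(),[np.arctan2(*(P[j]-P[i])[[1,0]]) for i,j in((0,1),(3,2))])
```

```text
[[395, 171], [396, 186], [377, 216], [377, 172]]
((385.3793640136719, 193.4482879638672), (20.927461624145508, 46.33938217163086), 4.763641834259033)
[0.5654 0.0538 0.107 ]
[0.5648 0.0439 0.107 ]
[0.5496 0.0259 0.107 ]
[0.5537 0.0552 0.107 ]
ctr [0.5659884  0.03758843 0.107     ] minrect [0.55719957 0.04019442 0.107     ]
line ang 1.4149120542602858
[[0.5286, 0.0918, 0.012], [0.6662, 0.0681, 0.012], [0.6587, -0.0258, 0.012], [0.5119, -0.0001, 0.012]] [np.float64(-0.17078932021769055), np.float64(-0.17304812625318386)]
```

```bash
python3 -m inch '[[[0,2.7,-1.3,0,1],[0,2.6,-1.3,0.03,1],[0,0,0,0,1],[2,0,0,0,1],[2,0,0,0,1],[2,0,0,0,1],[0,0,0,0,1]]]'
python3 - <<'E'
from h import *
o,M=st();d=np.array([.565,.036,.076])-o["position"];print("tool shift cm",np.round(M.T@d*100,2))
ci=camera_info("wrist");a=camera("wrist");cv2.imwrite("pics/w2.png",a[:,:,::-1])
print(proj("wrist",[[.565,.036,.107],[.565,.036,.055]],ci))
E
```

```text
time: 3.32
position: [0.565, 0.037, 0.1296]
tool_rot: [-0.541, -0.453, 0.55, -0.448]
ft_force: [-1.2, 0.4, -0.6]
grip_width: 0.0873
t 3.32 pos [0.565  0.037  0.1296] x [-0.015 -0.003 -1.   ] y [ 0.982 -0.189 -0.014] z [-0.189 -0.982  0.006] F [-1.2  0.4 -0.6] M [-0.11  0.1  -0.01] w 0.0873 q [-0.13  0.56  1.64 -0.01  0.96  0.07]
tool shift cm [5.36 0.09 0.07]
[[317.13014772 265.60084774]
 [318.06817014 239.85745169]]
```

View pics/w2.png

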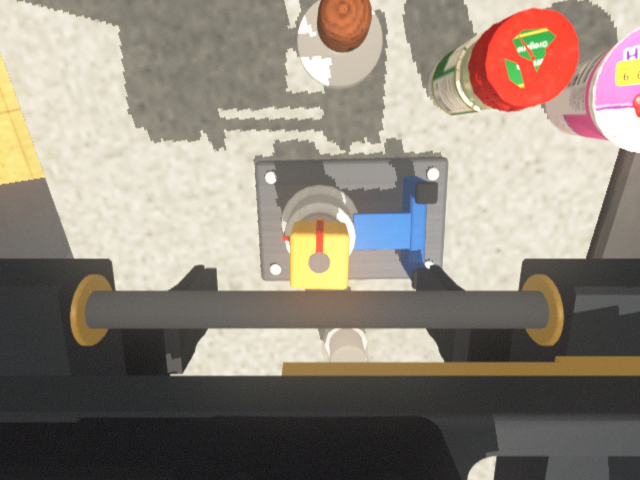

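Head top at (319,262), 2-4 px off the prediction, so the axis is near (0.566,0.038), and the line is square to the jaws. I go down and close loosely.

```bash
python3 -m inch '[[[1.8,0.1,-0.1,0,1],[1.8,0.05,-0.05,0,1],[1.7,0,0,0,1],[0,0,0,0,0.42],[0,0,0,0,0.42],[0,0,0,0,0.42],[0,0,0,0,0.42],[0,0,0,0,0.42]]]' 10
python3 -c "from h import *
o,M=st();print(np.round(M.T@(np.array([.566,.038,.076])-o['position'])*100,2))"
```

```text
time: 4.03
position: [0.5733, 0.0369, 0.0867]
tool_rot: [-0.543, -0.45, 0.544, -0.454]
ft_force: [-0.2, -0.0, -0.1]
grip_width: 0.0617
t 4.03 pos [0.5733 0.0369 0.0867] x [ 0.003 -0.006 -1.   ] y [ 0.983 -0.183  0.004] z [-0.183 -0.983  0.005] F [-0.2 -0.  -0.1] M [-0.13  0.05  0.02] w 0.0617 q [-0.13  0.62  1.67 -0.01  0.85  0.06]
[ 1.07 -0.74  0.02]
```

```bash
python3 -m inch '[[[0.5,-0.4,0,0,0.7],[0.5,-0.3,0,0,0.7],[0,0,0,0,0.7],[0,0,0,0,0.7]]]'
python3 -c "from h import *
o,M=st();print(np.round(M.T@(np.array([.566,.038,.076])-o['position'])*100,2))"
```

```text
time: 4.37
position: [0.5673, 0.0381, 0.0785]
tool_rot: [0.544, 0.449, -0.543, 0.455]
ft_force: [0.4, -0.5, 0.6]
grip_width: 0.0608
t 4.37 pos [0.5673 0.0381 0.0785] x [ 0.008 -0.006 -1.   ] y [ 0.983 -0.182  0.009] z [-0.182 -0.983  0.005] F [ 0.4 -0.5  0.6] M [-0.01  0.08 -0.03] w 0.0608 q [-0.13  0.63  1.69 -0.01  0.82  0.06]
[ 0.25 -0.13  0.03]
```

```bash
python3 -m inch '[[[0.2,-0.1,0,0,0.42],[0,0,0,0,0.42],[0,0,0,0,0.42],[0,0,0,0,0.42],[0,0,0,0,0.42],[0,0,0,0,0.42],[0,0,0,0,0.42],[0,0,0,0,0.42]]]'
python3 - <<'E'
from h import *
o,M=st();print(np.round(M.T@(np.array([.566,.038,.076])-o['position'])*100,2))
ci=camera_info("wrist");a=camera("wrist");s=camera("scene")
cv2.imwrite("pics/m3.png",np.hstack([a[100:400,180:480],cv2.resize(s[170:290,260:420],(400,300),interpolation=2)])[:,:,::-1])
E
```

```text
time: 5.03
position: [0.5661, 0.0383, 0.0759]
tool_rot: [0.544, 0.449, -0.543, 0.455]
ft_force: [0.3, -0.2, 0.5]
grip_width: 0.0366
t 5.03 pos [0.5661 0.0383 0.0759] x [ 0.007 -0.006 -1.   ] y [ 0.983 -0.182  0.008] z [-0.182 -0.983  0.005] F [ 0.3 -0.2  0.5] M [-0.06  0.14 -0.  ] w 0.0366 q [-0.13  0.63  1.69 -0.01  0.81  0.06]
[-0.01 -0.01  0.03]
```

View pics/m3.png

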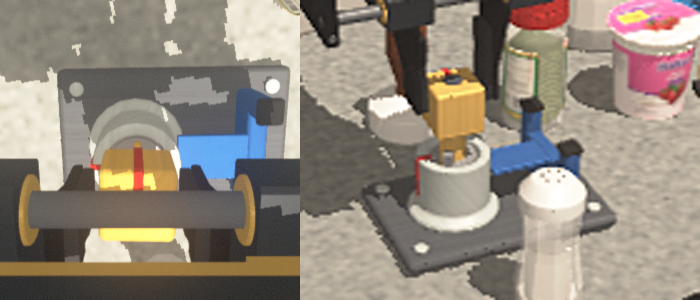

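```bash
python3 -m inch '[[[0,0,0,-0.12,0.42],[0,0,0,-0.12,0.42],[0,0,0,-0.12,0.42],[0,0,0,-0.12,0.42],[0,0,0,-0.12,0.42],[0,0,0,-0.12,0.42],[0,0,0,0,0.42]]]'
python3 -c "from h import *
o,M=st();print(np.round(M.T@(np.array([.566,.038,.076])-o['position'])*100,2),np.arctan2(M[1,1],M[0,1]))"
```

```text
time: 5.72
position: [0.565, 0.0382, 0.0758]
tool_rot: [0.339, 0.617, -0.341, 0.622]
ft_force: [-0.5, -0.3, -1.2]
grip_width: 0.0371
t 5.72 pos [0.565  0.0382 0.0758] x [ 0.005 -0.006 -1.   ] y [0.844 0.537 0.001] z [ 0.537 -0.844  0.007] F [-0.5 -0.3 -1.2] M [-0.06  0.01  0.04] w 0.0371 q [-0.13  0.63  1.69 -0.01  0.81 -0.69]
[-0.02  0.07  0.07] 0.5666008926169477
```

```bash
python3 -m inch '[[[0,0.05,0.05,-0.12,0.42],[0,0,0,-0.12,0.42],[0,0,0,-0.12,0.42],[0,0,0,-0.12,0.42],[0,0,0,-0.12,0.42],[0,0,0,-0.12,0.42],[0,0,0,-0.12,0.42],[0,0,0,-0.06,0.42]]]'
python3 -m inch '[[[0,0,0,0,0.42],[0,0,0,0,0.42],[0,0,0,0,0.42]]]'
python3 - <<'E'
from h import *
o,M=st();print(np.round(M.T@(np.array([.566,.038,.076])-o['position'])*100,2),np.arctan2(M[1,1],M[0,1]))
a=camera("wrist");s=camera("scene")
cv2.imwrite("pics/m4.png",np.hstack([a[100:400,180:480],cv2.resize(s[170:290,260:420],(400,300),interpolation=2)])[:,:,::-1])
E
```

```text
time: 6.38
position: [0.5626, 0.0368, 0.0748]
tool_rot: [0.029, 0.707, -0.034, 0.706]
ft_force: [-0.2, -0.2, -1.7]
grip_width: 0.0365
time: 6.63
position: [0.5625, 0.0368, 0.0746]
tool_rot: [0.032, 0.707, -0.037, 0.705]
ft_force: [-0.1, 0.5, -0.2]
grip_width: 0.0365
t 6.63 pos [0.5625 0.0368 0.0746] x [-0.003 -0.007 -1.   ] y [ 0.097  0.995 -0.007] z [ 0.995 -0.097 -0.002] F [-0.1  0.5 -0.2] M [ 0.    0.01 -0.02] w 0.0365 q [-0.13  0.63  1.7  -0.01  0.82 -1.6 ]
[-0.15  0.15  0.34] 1.4738430810808447
```

View pics/m4.png

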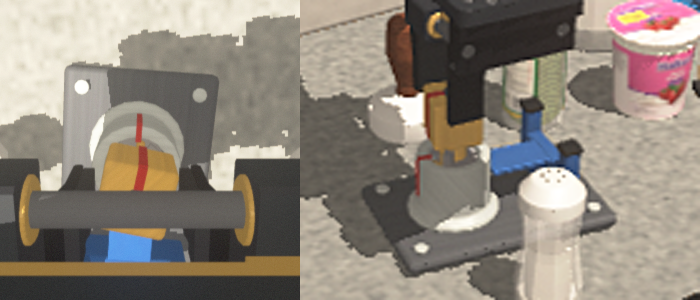

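The marks nearly line up and the head seems lower (its bottom in the scene crop moved from row ~137 to ~150). I turn back slightly more and check the height with numbers.

```bash
python3 -m inch '[[[-0.1,0.15,0.3,-0.1,0.42],[0,0,0,-0.08,0.42],[0,0,0,0,0.42],[0,0,0,0,0.42]]]'
python3 - <<'E'
from h import *
o,M=st();print(np.round(M.T@(np.array([.566,.038,.076])-o['position'])*100,2),np.arctan2(M[1,1],M[0,1]))
s=camera("scene")[:,:,::-1].copy();cv2.imwrite("pics/s5.png",s)
v=cv2.resize(s[170:290,260:420],(800,600),interpolation=cv2.INTER_CUBIC)
def sq(yaw,z):
    c,sn=np.cos(yaw)*.016,np.sin(yaw)*.016
    return [[.566+a*c-b*sn,.038+a*sn+b*c,z] for a,b in((1,1),(1,-1),(-1,-1),(-1,1))]
for z,col in((.075,(0,0,255)),(.067,(0,255,0))):
  for zz in(z,z+.032):
    p=(proj("scene",sq(-.2,zz))-[260,170])*5
    cv2.polylines(v,[p.astype(int).reshape(-1,1,2)],True,col,1)
cv2.imwrite("pics/m5.png",v)
E
```

```text
time: 7.07
position: [0.5641, 0.0368, 0.0753]
tool_rot: [-0.034, 0.709, 0.027, 0.704]
ft_force: [-0.7, -0.1, -0.1]
grip_width: 0.0365
t 7.07 pos [0.5641 0.0368 0.0753] x [-0.006 -0.009 -1.   ] y [-0.086  0.996 -0.009] z [ 0.996  0.086 -0.007] F [-0.7 -0.1 -0.1] M [ 0.03 -0.   -0.05] w 0.0365 q [-0.13  0.63  1.69 -0.01  0.82 -1.77]
[-0.07  0.1   0.2 ] 1.6569191421869687
```

View pics/m5.png

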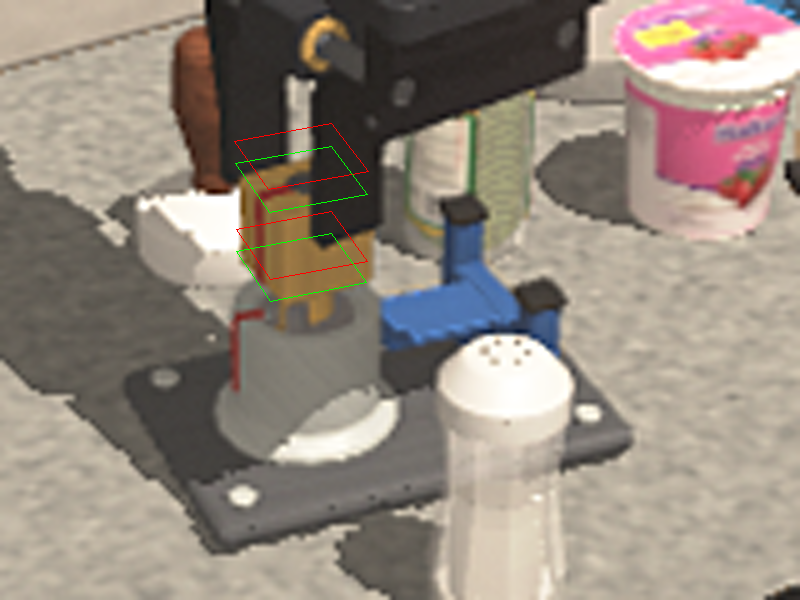

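The green outline (dropped height) matches the head, so it has dropped. Now forward, still loose.

```bash
cat > c.py <<'E'
from h import *
o,M=st();print("corr",np.round(M.T@(np.array([.566,.038,.075])-o['position'])*100,2),"th %.3f"%np.arctan2(M[1,1],M[0,1]))
E
python3 -m inch '[[[0,0.05,0.2,0.12,0.42],[0,0,0,0.12,0.42],[0,0,0,0.12,0.42],[0,0,0,0.12,0.42],[0,0,0,0.12,0.42],[0,0,0,0.12,0.42],[0,0,0,0.12,0.42],[0,0,0,0,0.42]]]'
python3 c.py
```

```text
time: 7.78
position: [0.5683, 0.0339, 0.0754]
tool_rot: [0.268, 0.65, -0.279, 0.654]
ft_force: [-0.4, -0.1, -0.3]
grip_width: 0.0367
t 7.78 pos [0.5683 0.0339 0.0754] x [-0.002 -0.016 -1.   ] y [ 0.714  0.7   -0.012] z [ 0.7   -0.714  0.01 ] F [-0.4 -0.1 -0.3] M [-0.11  0.03  0.02] w 0.0367 q [-0.13  0.64  1.68 -0.02  0.82 -0.89]
corr [ 0.04  0.12 -0.46] th 0.776
```

```bash
python3 -m inch '[[[0,0.1,-0.4,0.12,0.42],[0,0,-0.1,0.12,0.42],[0,0,0,0.12,0.42],[0,0,0,0.12,0.42],[0,0,0,0.12,0.42],[0,0,0,0.12,0.42],[0,0,0,0.12,0.42],[0,0,0,0,0.42]]]'
python3 c.py
```

```text
time: 8.45
position: [0.5656, 0.037, 0.0753]
tool_rot: [-0.517, -0.473, 0.526, -0.482]
ft_force: [-0.0, 0.1, 0.1]
grip_width: 0.0367
t 8.45 pos [0.5656 0.037  0.0753] x [-0.001 -0.019 -1.   ] y [ 0.996 -0.088  0.   ] z [-0.088 -0.996  0.019] F [-0.   0.1  0.1] M [-0.08  0.06  0.03] w 0.0367 q [-0.12  0.63  1.69 -0.03  0.82 -0.02]
corr [ 0.03  0.03 -0.11] th -0.088
```

```bash
python3 -m inch '[[[0,0,-0.1,0.12,0.42],[0,0,0,0.12,0.42],[0,0,0,0.12,0.42],[0,0,0,0.12,0.42],[0,0,0,0.12,0.42],[0,0,0,0.12,0.42],[0,0,0,0.12,0.42],[0,0,0,0,0.42]]]'
python3 c.py
```

```text
time: 9.12
position: [0.5673, 0.0374, 0.075]
tool_rot: [-0.669, -0.216, 0.673, -0.231]
ft_force: [0.0, 0.1, -0.7]
grip_width: 0.0372
t 9.12 pos [0.5673 0.0374 0.075 ] x [ 0.002 -0.021 -1.   ] y [ 0.599 -0.8    0.018] z [-0.801 -0.599  0.011] F [ 0.   0.1 -0.7] M [-0.12  0.08 -0.02] w 0.0372 q [-0.12  0.64  1.69 -0.03  0.82  0.83]
corr [-0.01 -0.13  0.07] th -0.928
```

```bash
python3 -m inch '[[[0,-0.1,0.1,0.12,0.42],[0,0,0,0.12,0.42],[0,0,0,0.12,0.42],[0,0,0,0.12,0.42],[0,0,0,0.12,0.42],[0,0,0,0.12,0.42],[0,0,0,0.12,0.42],[0,0,0,0,0.42]]]'
python3 c.py
python3 -m inch '[[[0,0,0,0.12,0.42],[0,0,0,0.12,0.42],[0,0,0,0.12,0.42],[0,0,0,0.12,0.42],[0,0,0,0.12,0.42],[0,0,0,0.12,0.42],[0,0,0,0,0.42]]]'
python3 c.py
```

```text
time: 9.78
position: [0.5684, 0.0357, 0.0748]
tool_rot: [0.707, -0.072, -0.701, -0.056]
ft_force: [-0.1, -0.1, -0.9]
grip_width: 0.0367
t 9.78 pos [0.5684 0.0357 0.0748] x [ 0.007 -0.024 -1.   ] y [-0.18  -0.983  0.023] z [-0.984  0.18  -0.012] F [-0.1 -0.1 -0.9] M [-0.11  0.19 -0.02] w 0.0367 q [-0.12  0.63  1.69 -0.03  0.81  1.65]
corr [-0.03 -0.18  0.28] th -1.752
time: 10.37
position: [0.5678, 0.0342, 0.0744]
tool_rot: [0.646, -0.308, -0.634, -0.292]
ft_force: [-0.4, 0.7, -0.0]
grip_width: 0.0364
t 10.37 pos [0.5678 0.0342 0.0744] x [ 0.006 -0.027 -1.   ] y [-0.768 -0.64   0.013] z [-0.64   0.768 -0.025] F [-0.4  0.7 -0. ] M [ 0.05  0.21 -0.01] w 0.0364 q [-0.12  0.64  1.69 -0.04  0.81  2.35]
corr [-0.07 -0.11  0.41] th -2.447
```

Opening and turning back about pi to regrip.

```bash
python3 -m inch '[[[0,0,0,0,0.66],[0,0,0,0,0.66],[0,0,0,0,0.66],[0,0,0,0,0.66],[0,0,0,0,0.66],[0,-0.1,0.4,0,0.66],[0,0,0,0,0.66]]]'
python3 c.py
python3 -m inch '[[[0,0,0,-0.12,0.66],[0,0,0,-0.12,0.66],[0,0,0,-0.12,0.66],[0,0,0,-0.12,0.66],[0,0,0,-0.12,0.66],[0,0,0,-0.12,0.66],[0,0,0,-0.12,0.66],[0,0,0,-0.12,0.66]]]'
python3 c.py
```

```text
time: 10.95
position: [0.5662, 0.0393, 0.0751]
tool_rot: [0.65, -0.299, -0.638, -0.285]
ft_force: [-1.1, 0.4, 0.1]
grip_width: 0.0572
t 10.95 pos [0.5662 0.0393 0.0751] x [ 0.007 -0.026 -1.   ] y [-0.752 -0.659  0.012] z [-0.659  0.752 -0.024] F [-1.1  0.4  0.1] M [0.09 0.2  0.03] w 0.0572 q [-0.11  0.63  1.69 -0.03  0.81  2.33]
corr [ 0.01  0.1  -0.08] th -2.423
time: 11.62
position: [0.5655, 0.0409, 0.0752]
tool_rot: [0.707, 0.043, -0.703, 0.061]
ft_force: [-0.3, 0.3, 0.8]
grip_width: 0.0572
t 11.62 pos [0.5655 0.0409 0.0752] x [ 0.007 -0.025 -1.   ] y [ 0.147 -0.989  0.026] z [-0.989 -0.147 -0.003] F [-0.3  0.3  0.8] M [-0.02  0.18  0.04] w 0.0572 q [-0.11  0.63  1.69 -0.03  0.81  1.34]
corr [ 0.03  0.29 -0.  ] th -1.423
```

Target angle 0.90: 2.32 rad more.

```bash
python3 -m inch '[[[0,0.3,0,-0.12,0.66],[0,0,0,-0.12,0.66],[0,0,0,-0.12,0.66],[0,0,0,-0.12,0.66],[0,0,0,-0.12,0.66],[0,0,0,-0.12,0.66],[0,0,0,-0.12,0.66],[0,0,0,-0.12,0.66]]]'
python3 c.py
python3 -m inch '[[[0,0,0,-0.12,0.66],[0,0,0,-0.12,0.66],[0,0,0,-0.12,0.66],[0,0,0,-0.12,0.66],[0,0,0,-0.12,0.66],[0,0,0,-0.12,0.66],[0,0,0,-0.12,0.66],[0,0,0,-0.12,0.66]]]'
python3 c.py
```

```text
time: 12.28
position: [0.5654, 0.0391, 0.0754]
tool_rot: [-0.591, -0.375, 0.597, -0.393]
ft_force: [-0.0, -0.7, -0.1]
grip_width: 0.0574
t 12.28 pos [0.5654 0.0391 0.0754] x [ 0.007 -0.025 -1.   ] y [ 0.912 -0.41   0.017] z [-0.41  -0.912  0.02 ] F [-0.  -0.7 -0.1] M [-0.09  0.06  0.03] w 0.0574 q [-0.11  0.63  1.69 -0.03  0.81  0.33]
corr [0.04 0.09 0.07] th -0.423
time: 12.95
position: [0.5648, 0.0404, 0.0754]
tool_rot: [0.33, 0.615, -0.344, 0.628]
ft_force: [-0.3, 0.6, 0.6]
grip_width: 0.0572
t 12.95 pos [0.5648 0.0404 0.0754] x [ 0.007 -0.025 -1.   ] y [ 0.838  0.545 -0.008] z [ 0.546 -0.838  0.025] F [-0.3  0.6  0.6] M [-0.04  0.03  0.06] w 0.0572 q [-0.11  0.63  1.7  -0.03  0.81 -0.67]
corr [ 0.05 -0.03  0.27] th 0.577
```

```bash
python3 -m inch '[[[0,0,0.25,-0.12,0.66],[0,0,0,-0.12,0.66],[0,0,0,-0.1,0.66],[0,0,0,0,0.66]]]'
python3 c.py
python3 - <<'E'
from h import *
a=camera("wrist");s=camera("scene")
cv2.imwrite("pics/m6.png",np.hstack([a[100:400,180:480],cv2.resize(s[170:290,260:420],(400,300),interpolation=2)])[:,:,::-1])
E
```

```text
time: 13.28
position: [0.5659, 0.0389, 0.0755]
tool_rot: [0.213, 0.667, -0.228, 0.677]
ft_force: [1.2, 0.2, 0.2]
grip_width: 0.0576
t 13.28 pos [0.5659 0.0389 0.0755] x [ 0.007 -0.025 -1.   ] y [ 0.593  0.805 -0.016] z [ 0.805 -0.593  0.02 ] F [1.2 0.2 0.2] M [-0. -0. -0.] w 0.0576 q [-0.11  0.63  1.69 -0.03  0.81 -1.03]
corr [ 0.05 -0.07  0.06] th 0.936
```

View pics/m6.png

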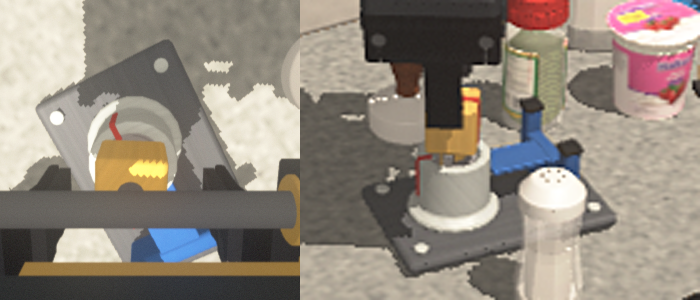

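```bash
python3 -m inch '[[[0,-0.05,0.05,0,0.42],[0,0,0,0,0.42],[0,0,0,0,0.42],[0,0,0,0,0.42],[0,0,0,0,0.42],[0,0,0,0,0.42]]]'
python3 -m inch '[[[0,0,0,0.12,0.42],[0,0,0,0.12,0.42],[0,0,0,0.12,0.42],[0,0,0,0.12,0.42],[0,0,0,0.12,0.42],[0,0,0,0.12,0.42],[0,0,0,0.12,0.42],[0,0,0,0.12,0.42]]]'
python3 c.py
```

```text
time: 13.88
position: [0.5659, 0.0384, 0.0755]
tool_rot: [0.217, 0.666, -0.232, 0.675]
ft_force: [-0.1, -0.3, 0.2]
grip_width: 0.0373
time: 14.55
position: [0.5657, 0.036, 0.0752]
tool_rot: [-0.512, -0.473, 0.523, -0.49]
ft_force: [-0.5, 0.2, -0.7]
grip_width: 0.0363
t 14.55 pos [0.5657 0.036  0.0752] x [ 0.006 -0.029 -1.   ] y [ 0.997 -0.072  0.008] z [-0.072 -0.997  0.028] F [-0.5  0.2 -0.7] M [-0.06 -0.01  0.03] w 0.0363 q [-0.12  0.63  1.69 -0.04  0.81 -0.02]
corr [ 0.01  0.02 -0.2 ] th -0.072
```

```bash
python3 -m inch '[[[0,0,-0.2,0.12,0.42],[0,0,0,0.12,0.42],[0,0,0,0.12,0.42],[0,0,0,0.12,0.42],[0,0,0,0.12,0.42],[0,0,0,0.12,0.42],[0,0,0,0.12,0.42],[0,0,0,0,0.42]]]'
python3 c.py
python3 -m inch '[[[0.1,-0.1,0.1,0.12,0.42],[0.1,0,0,0.12,0.42],[0,0,0,0.12,0.42],[0,0,0,0.12,0.42],[0,0,0,0.12,0.42],[0,0,0,0.12,0.42],[0,0,0,0.1,0.42],[0,0,0,0,0.42]]]'
python3 c.py
```

```text
time: 15.22
position: [0.5669, 0.0373, 0.0749]
tool_rot: [-0.672, -0.205, 0.674, -0.227]
ft_force: [-0.2, -0.1, 1.1]
grip_width: 0.0367
t 15.22 pos [0.5669 0.0373 0.0749] x [ 0.007 -0.03  -1.   ] y [ 0.582 -0.813  0.029] z [-0.813 -0.582  0.012] F [-0.2 -0.1  1.1] M [-0.01  0.17  0.02] w 0.0367 q [-0.11  0.63  1.69 -0.04  0.81  0.86]
corr [-0.01 -0.11  0.03] th -0.950
time: 15.88
position: [0.5657, 0.0383, 0.0751]
tool_rot: [0.707, -0.085, -0.699, -0.065]
ft_force: [0.6, 0.6, 1.6]
grip_width: 0.0365
t 15.88 pos [0.5657 0.0383 0.0751] x [ 0.009 -0.03  -1.   ] y [-0.211 -0.977  0.027] z [-0.978  0.21  -0.015] F [0.6 0.6 1.6] M [0.   0.22 0.02] w 0.0365 q [-0.11  0.63  1.7  -0.04  0.8   1.7 ]
corr [ 0.01  0.02 -0.03] th -1.783
```

```bash
python3 -m inch '[[[0,0,0,0,0.42],[0,0,0,0,0.42],[0,0,0,0,0.42],[0,0,0,0,0.3],[0,0,0,0,0.3],[0,0,0,0,0.3],[0,0,0,0,0.3],[0,0,0,0,0.3]]]' 25
python3 -m inch '[[[0,0,0,0,0.3],[0,0,0,0,0.3],[0,0,0,0,0.3]]]'
python3 c.py
python3 - <<'E'
from h import *
a=camera("wrist");s=camera("scene")[:,:,::-1].copy()
v=cv2.resize(s[170:290,260:420],(480,360),interpolation=cv2.INTER_CUBIC)
def sq(yaw,z):
    c,sn=np.cos(yaw)*.016,np.sin(yaw)*.016
    return [[.566+a*c-b*sn,.038+a*sn+b*c,z] for a,b in((1,1),(1,-1),(-1,-1),(-1,1))]
for z,col in((.067,(0,0,255)),(.059,(0,255,0))):
  for zz in(z,z+.032):
    cv2.polylines(v,[((proj("scene",sq(-.2,zz))-[260,170])*3).astype(int).reshape(-1,1,2)],True,col,1)
w=cv2.copyMakeBorder(a[90:400,180:480,::-1],0,50,0,0,0)
cv2.imwrite("pics/m7.png",np.hstack([w,v]))
E
```

```text
time: 16.55
position: [0.5669, 0.0389, 0.0756]
tool_rot: [0.709, -0.079, -0.699, -0.06]
ft_force: [-0.1, 1.1, 1.0]
grip_width: 0.0265
time: 16.8
position: [0.5669, 0.039, 0.0756]
tool_rot: [0.709, -0.079, -0.699, -0.06]
ft_force: [0.8, 0.6, 0.8]
grip_width: 0.0261
t 16.80 pos [0.5669 0.039  0.0756] x [ 0.012 -0.029 -1.   ] y [-0.196 -0.98   0.026] z [-0.981  0.196 -0.017] F [0.8 0.6 0.8] M [0.18 0.17 0.02] w 0.0261 q [-0.11  0.63  1.69 -0.04  0.8   1.68]
corr [0.06 0.12 0.07] th -1.768
```

View pics/m7.png

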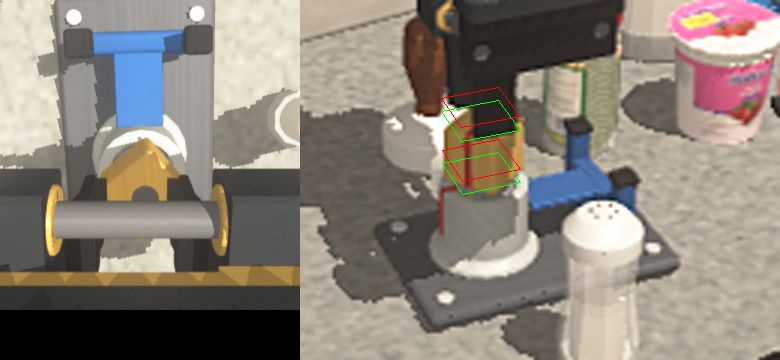

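Opening reads 26 mm, less than the head's 32 mm, and the wrist view shows the head at about 45° to the jaws. That's wrong, so I look closer without moving.

Run:
```python
from h import *
a=camera("wrist");s=camera("scene")
v=cv2.resize(s[185:275,290:370],(480,540),interpolation=cv2.INTER_CUBIC)
w=cv2.resize(a[170:350,275:380],(315,540),interpolation=cv2.INTER_CUBIC)
cv2.imwrite("pics/m8.png",np.hstack([w,v])[:,:,::-1])
```

```text
(no output)
```

View pics/m8.png

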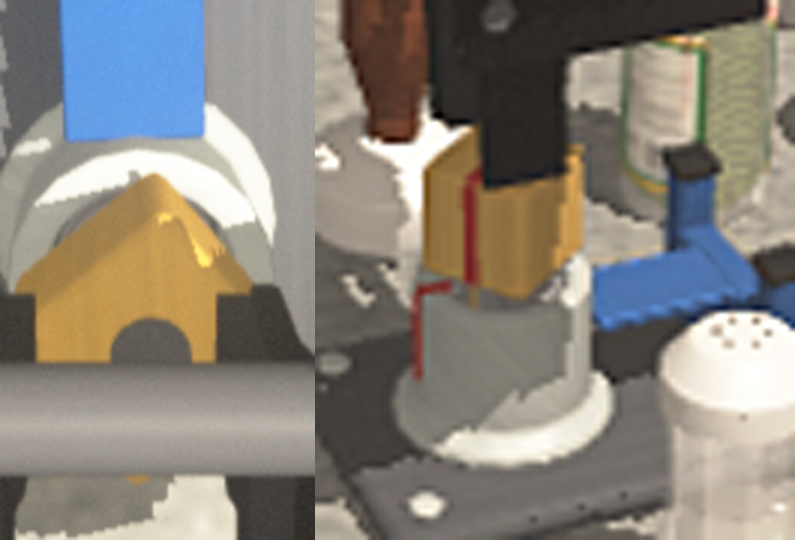

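Run:
```python
from h import *
o,M=st()
for p in[(318.3,216.3),(332,214.2)]:
    A,B=ray("scene",p,0),ray("scene",p,.2)
    for y in(.0,.015,.025): print(p,y,np.round(A+(B-A)*(y-A[1])/(B[1]-A[1]),4))
for s in(1,-1):
  for dx in(0,.011):
    P=[o["position"]+M@[dx,s*d,k] for d in(.013,.025) for k in(-.0095,.0095)]
    print(s,dx,np.round(proj("scene",P)).tolist())
```

```text
t 17.00 pos [0.5669 0.039  0.0756] x [ 0.012 -0.029 -1.   ] y [-0.196 -0.98   0.026] z [-0.981  0.196 -0.017] F [0.5 0.8 1.5] M [ 0.23  0.14 -0.02] w 0.0262 q [-0.11  0.63  1.69 -0.04  0.8   1.68]
(318.3, 216.3) 0.0 [0.5396 0.     0.1078]
(318.3, 216.3) 0.015 [0.5486 0.015  0.0973]
(318.3, 216.3) 0.025 [0.5547 0.025  0.0902]
(332, 214.2) 0.0 [0.5634 0.     0.1039]
(332, 214.2) 0.015 [0.5731 0.015  0.0933]
(332, 214.2) 0.025 [0.5795 0.025  0.0862]
1 0 [[329.0, 221.0], [318.0, 223.0], [332.0, 225.0], [320.0, 227.0]]
1 0.011 [[329.0, 227.0], [318.0, 229.0], [332.0, 231.0], [320.0, 233.0]]
-1 0 [[323.0, 213.0], [312.0, 216.0], [321.0, 210.0], [309.0, 212.0]]
-1 0.011 [[323.0, 219.0], [312.0, 222.0], [321.0, 216.0], [310.0, 218.0]]
```

The tips are really at z≈0.09, about 25 mm above what the pose reading implies. So they slid off the top of the sinking head and closed over it, and the head stands about 45° short (bolt ≈ 5.5). I open, turn back 45°, go lower and take hold again.

```bash
python3 -m inch '[[[0,0,0,0,0.7],[0,0,0,0,0.7],[0,0,0,0,0.7],[0,0,0,0,0.7],[0,0,0,0,0.7],[0,0,0,0,0.7],[0,0,0,0,0.7],[0,0,0,0,0.7]]]' 10
python3 -m inch '[[[0,0.1,0.05,-0.12,0.7],[0,0,0,-0.12,0.7],[0,0,0,-0.12,0.7],[0,0,0,-0.12,0.7],[0,0,0,-0.12,0.7],[0,0,0,-0.12,0.7],[0,0,0,-0.05,0.7],[0,0,0,0,0.7]]]' 
python3 c.py
python3 -m inch '[[[0.5,0,0,0,0.7],[0,0,0,0,0.7]]]'
python3 -m inch '[[[0.5,0,0,0,0.7],[0,0,0,0,0.7]]]'
python3 c.py
python3 - <<'E'
from h import *
a=camera("wrist");s=camera("scene")
v=cv2.resize(s[185:275,290:370],(480,540),interpolation=cv2.INTER_CUBIC)
w=cv2.resize(a[170:350,265:370],(315,540),interpolation=cv2.INTER_CUBIC)
cv2.imwrite("pics/m9.png",np.hstack([w,v])[:,:,::-1])
E
```

```text
time: 17.67
position: [0.5663, 0.0378, 0.0748]
tool_rot: [0.708, -0.08, -0.699, -0.059]
ft_force: [0.3, -0.1, 0.6]
grip_width: 0.0604
time: 18.33
position: [0.5653, 0.0371, 0.0745]
tool_rot: [-0.675, -0.2, 0.675, -0.223]
ft_force: [-0.5, -0.3, 0.1]
grip_width: 0.061
t 18.33 pos [0.5653 0.0371 0.0745] x [ 0.009 -0.03  -1.   ] y [ 0.571 -0.82   0.03 ] z [-0.821 -0.571  0.01 ] F [-0.5 -0.3  0.1] M [-0.03  0.11 -0.01] w 0.0610 q [-0.11  0.63  1.7  -0.04  0.8   0.88]
corr [-0.05 -0.03 -0.1 ] th -0.963
time: 18.5
position: [0.5655, 0.037, 0.0692]
tool_rot: [0.675, 0.199, -0.675, 0.222]
ft_force: [1.0, -0.1, -0.3]
grip_width: 0.0609
time: 18.67
position: [0.5654, 0.0369, 0.0635]
tool_rot: [-0.675, -0.199, 0.675, -0.221]
ft_force: [0.8, -0.4, 0.0]
grip_width: 0.061
t 18.67 pos [0.5654 0.0369 0.0635] x [ 0.009 -0.03  -1.   ] y [ 0.567 -0.823  0.03 ] z [-0.823 -0.567  0.009] F [ 0.8 -0.4  0. ] M [-0.03  0.18  0.01] w 0.0610 q [-0.12  0.65  1.7  -0.04  0.78  0.88]
corr [-1.15 -0.02 -0.1 ] th -0.967
```

View pics/m9.png

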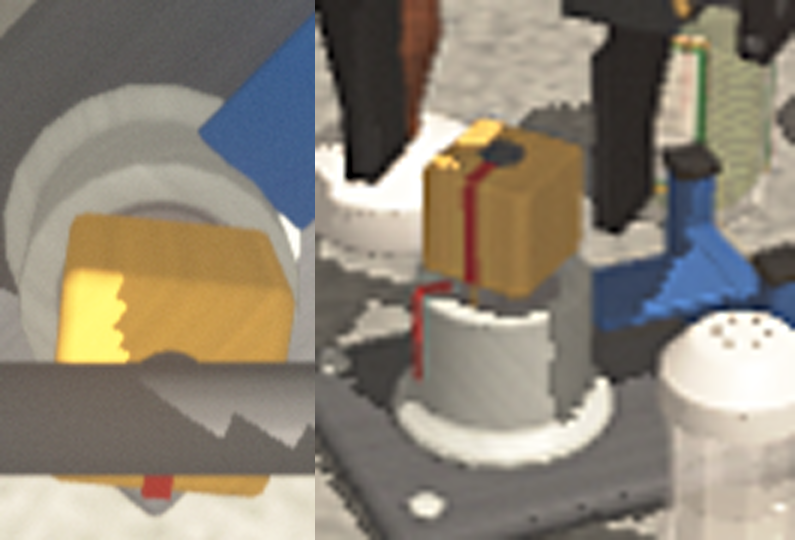

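```bash
python3 -m inch '[[[0.5,0,-0.1,0,0.7],[0.5,0,0,0,0.7],[0,0,0,0,0.7]]]'
python3 -m inch '[[[0,0,0,0,0.42],[0,0,0,0,0.42],[0,0,0,0,0.42],[0,0,0,0,0.42],[0,0,0,0,0.42],[0,0,0,0,0.42],[0,0,0,0,0.42]]]'
python3 c.py
```

```text
time: 19.02
position: [0.5675, 0.0371, 0.0536]
tool_rot: [0.676, 0.198, -0.674, 0.222]
ft_force: [0.1, -0.6, -0.7]
grip_width: 0.0611
time: 19.6
position: [0.5675, 0.0371, 0.0533]
tool_rot: [0.676, 0.198, -0.674, 0.221]
ft_force: [-0.2, 0.1, -0.1]
grip_width: 0.0372
t 19.60 pos [0.5675 0.0371 0.0533] x [ 0.011 -0.03  -0.999] y [ 0.567 -0.823  0.031] z [-0.824 -0.567  0.008] F [-0.2  0.1 -0.1] M [-0.02  0.16  0.01] w 0.0372 q [-0.11  0.67  1.7  -0.04  0.76  0.88]
corr [-2.17 -0.09  0.09] th -0.968
```

```bash
python3 -m inch '[[[0,-0.1,0.1,0.12,0.42],[0,0,0,0.12,0.42],[0,0,0,0.12,0.42],[0,0,0,0.12,0.42],[0,0,0,0.12,0.42],[0,0,0,0.12,0.42],[0,0,0,0.1,0.42],[0,0,0,0,0.42]]]'
python3 c.py
python3 -m inch '[[[0,0,0,0,0.42],[0,0,0,0,0.42],[0,0,0,0,0.25],[0,0,0,0,0.25],[0,0,0,0,0.25],[0,0,0,0,0.25],[0,0,0,0,0.25],[0,0,0,0,0.25]]]' 25
python3 c.py
python3 - <<'E'
from h import *
a=camera("wrist");s=camera("scene")
v=cv2.resize(s[185:275,290:370],(480,540),interpolation=cv2.INTER_CUBIC)
w=cv2.resize(a[170:350,265:370],(315,540),interpolation=cv2.INTER_CUBIC)
cv2.imwrite("pics/m10.png",np.hstack([w,v])[:,:,::-1])
E
```

```text
time: 20.27
position: [0.5696, 0.0348, 0.0538]
tool_rot: [0.709, -0.1, -0.693, -0.078]
ft_force: [-0.7, 0.7, -0.1]
grip_width: 0.0364
t 20.27 pos [0.5696 0.0348 0.0538] x [ 0.019 -0.035 -0.999] y [-0.25  -0.968  0.029] z [-0.968  0.249 -0.027] F [-0.7  0.7 -0.1] M [0.08 0.13 0.02] w 0.0364 q [-0.12  0.67  1.7  -0.05  0.75  1.74]
corr [-2.14 -0.16  0.37] th -1.823
time: 20.93
position: [0.5696, 0.0349, 0.0538]
tool_rot: [0.71, -0.097, -0.694, -0.074]
ft_force: [0.1, -0.6, -0.5]
grip_width: 0.0351
t 20.93 pos [0.5696 0.0349 0.0538] x [ 0.019 -0.034 -0.999] y [-0.241 -0.97   0.029] z [-0.97   0.24  -0.027] F [ 0.1 -0.6 -0.5] M [-0.    0.1  -0.01] w 0.0351 q [-0.12  0.67  1.71 -0.05  0.75  1.73]
corr [-2.14 -0.16  0.36] th -1.814
```

```bash
python3 -m inch '[[[0,0,0,0,0.25],[0,0,0,0,0.25],[0,0,0,0,0.25],[0,0,0,0,0.25]]]' 30
python3 - <<'E'
from h import *
o,M=st()
s=camera("scene")[:,:,::-1];t=camera("top")[:,:,::-1]
h=cv2.cvtColor(s,cv2.COLOR_BGR2HSV)
red=((h[...,0]<8)|(h[...,0]>172))&(h[...,1]>130)&(h[...,2]>50)
br=(h[...,0]>12)&(h[...,0]<28)&(h[...,1]>110)&(h[...,2]>60)
for r in range(202,252,2):print(r,"".join("R" if red[r,c] else "b" if br[r,c] else "." if h[r,c,2]>60 else "#" for c in range(300,348)))
def fr(b,z):
    y=-.165-b+np.pi;return [.566+.016*np.cos(y),.038+.016*np.sin(y),z]
for b in(5.5,5.8,6.1,6.28,6.5):print(b,np.round(proj("scene",[fr(b,.059),fr(b,.091)]),1).tolist())
E
```

```text
time: 21.37
position: [0.5696, 0.0349, 0.0538]
tool_rot: [0.71, -0.097, -0.694, -0.074]
ft_force: [0.2, -0.6, -1.3]
grip_width: 0.0349
t 21.37 pos [0.5696 0.0349 0.0538] x [ 0.019 -0.034 -0.999] y [-0.241 -0.97   0.029] z [-0.97   0.24  -0.027] F [ 0.2 -0.6 -1.3] M [ 0.03  0.15 -0.03] w 0.0349 q [-0.12  0.67  1.71 -0.05  0.75  1.73]
202 ...........#######.....#########################
204 ............######....##########################
206 ............##################################..
208 ............b.######################............
210 .........bbbbb.####################.............
212 ........bbbb.RRRRR..###############.............
214 ........bbbRRbbbbbbb.##############........b....
216 ........bbbR.bbbbbbb.##############..........bbb
218 ........bbbRRbbbbbbb.#############..............
220 ........bbbRRbbbbbbb.##############.............
222 .........bbRRbbbbbbbb##############.............
224 .........bbRRbbbbbbbb##############.............
226 .........bbRRbbbbbbbb##############.............
228 ...........RRbbbbbbbb############...............
230 ............Rbbbbbbbb##.bbbbbbbbb...............
232 .........RRR..bbbbbbbbbbbb......................
234 ......RR........bbb...b.........................
236 ......R.........................................
238 ......RR........................................
240 ......RR........................................
242 .......R............................#..........#
244 .......R............................#...........
246 .......R..............................#.........
248 .......................................##.......
250 ................................................
5.5 [[316.3, 232.7], [316.1, 215.1]]
5.8 [[313.7, 231.9], [313.4, 214.3]]
6.1 [[311.7, 230.6], [311.4, 213.1]]
6.28 [[310.9, 229.8], [310.6, 212.2]]
6.5 [[310.3, 228.6], [310.0, 211.1]]
```

The scene pixels show the head line at column 311.5, row 214–230: bolt ≈ 6.1, head at the final height, boss mark beside it. The opening of 34.9 mm suggests the jaws are about 0.2 rad askew on the flats. I loosen, recentre, square up to the head and grip again.

```bash
python3 -m inch '[[[0,0,0,0,0.46],[0,0,0,0,0.46],[0,0,0,0,0.46],[0,-0.15,0.35,-0.1,0.46],[0,0,0,-0.08,0.46],[0,0,0,0,0.46]]]' 20
python3 c.py
python3 -m inch '[[[0,0,0,0,0.25],[0,0,0,0,0.25],[0,0,0,0,0.25],[0,0,0,0,0.25],[0,0,0,0,0.25],[0,0,0,0,0.25],[0,0,0,0,0.25],[0,0,0,0,0.25]]]' 25
python3 c.py
```

```text
time: 21.97
position: [0.5667, 0.0375, 0.0542]
tool_rot: [0.714, -0.031, -0.699, -0.008]
ft_force: [-0.5, -0.6, -0.1]
grip_width: 0.0397
t 21.97 pos [0.5667 0.0375 0.0542] x [ 0.019 -0.034 -0.999] y [-0.055 -0.998  0.033] z [-0.998  0.055 -0.021] F [-0.5 -0.6 -0.1] M [ 0.01  0.16 -0.06] w 0.0397 q [-0.11  0.66  1.71 -0.05  0.74  1.55]
corr [-2.08  0.02  0.03] th -1.626
time: 22.63
position: [0.5664, 0.0352, 0.0545]
tool_rot: [0.714, -0.035, -0.7, -0.009]
ft_force: [0.1, -1.4, 1.2]
grip_width: 0.0318
t 22.63 pos [0.5664 0.0352 0.0545] x [ 0.018 -0.037 -0.999] y [-0.063 -0.997  0.036] z [-0.998  0.063 -0.021] F [ 0.1 -1.4  1.2] M [0.07 0.23 0.05] w 0.0318 q [-0.11  0.66  1.71 -0.05  0.74  1.56]
corr [-2.06 -0.2   0.02] th -1.634
```

The opening is now 31.8 mm, squarely on the flats. One last check of mark, height and bystanders.

```bash
python3 -m inch '[[[0,0,0,0,0.25],[0,0,0,0,0.25],[0,0,0,0,0.25],[0,0,0,0,0.25]]]' 30
python3 - <<'E'
from h import *
st()
s=camera("scene")[:,:,::-1];s0=cv2.imread("pics/scene0.png")
h=cv2.cvtColor(s,cv2.COLOR_BGR2HSV)
red=((h[...,0]<8)|(h[...,0]>172))&(h[...,1]>130)&(h[...,2]>50)
for r in range(208,246,2):print(r,np.where(red[r,300:330])[0]+300)
for n,(x0,y0,x1,y1) in dict(salt=(346,234,374,300),jarcap=(340,158,370,184),tamperbase=(285,205,303,228)).items():
    T=s0[y0:y1,x0:x1];R=s[y0-12:y1+12,x0-12:x1+12];m=cv2.matchTemplate(R,T,cv2.TM_CCOEFF_NORMED);_,v,_,l=cv2.minMaxLoc(m);print(n,round(v,2),l[0]-12,l[1]-12)
E
```

```text
time: 22.97
position: [0.5664, 0.0353, 0.0545]
tool_rot: [0.714, -0.035, -0.7, -0.009]
ft_force: [0.3, -1.5, -0.1]
grip_width: 0.032
t 22.97 pos [0.5664 0.0353 0.0545] x [ 0.018 -0.037 -0.999] y [-0.063 -0.997  0.036] z [-0.998  0.063 -0.021] F [ 0.3 -1.5 -0.1] M [0.1  0.23 0.08] w 0.0320 q [-0.11  0.66  1.71 -0.05  0.74  1.56]
208 []
210 []
212 [313 314 315 316 317]
214 [311 312]
216 [311]
218 [311]
220 [311]
222 [311 312]
224 [311 312]
226 [311 312]
228 [311 312]
230 []
232 [309 310 311]
234 [307]
236 []
238 [306 307]
240 [306 307]
242 [307]
244 []
salt 0.99 0 0
jarcap 0.33 0 0
tamperbase 0.67 0 0
```

```bash
python3 -c "from rig import robot;print(robot.hand_in())"
```

```text
the job is handed in; nothing more can be done
None
```

The job is handed in at about 23 s on the robot's clock. The bolt dropped into the thread, was turned one turn forward, and the fingers are still gripping the head.

- **Drop:** I turned the bolt back about 1.6 rad with the jaws loose. The head outline in the scene picture then matched the dropped height.
- **Forward turn:** I screwed it forward with one planned regrip. Late in the turn the fingers slid off the top of the sinking head and closed above it. The pictures put the fingertips about 25 mm higher than the pose reading implied. I opened the jaws, lined up with the head again, went 21 mm lower and finished the turn.
- **Mark and height:** the head mark puts joint `bolt` at about 6.1 rad, within about 0.2 rad of alignment. The height matches the position after one turn forward, about 8 mm below the drop.
- **Grip:** the first firm grip read 34.9 mm, with the jaws askew on the flats, so I squared them up and closed again. The opening is now 32.0 mm, which is the width of the head, with 30 N commanded.
- **Bystanders:** the salt shaker has not moved (image match 0.99, no shift). The tamper and spice jar also showed no shift, but the matches are weak (0.67 and 0.33) because the gripper partly hides them. Both looked in place and upright in the earlier views.
- **Not checked by eye:** the twelve-picture limit was used up, so I checked the final pose only from pixel values.

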